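# Back the pull tester off one notch

### The job

The crimp pull tester on the bench has been wound one notch too far. With a fingertip lift its pawl out of the ratchet wheel and lay it back against its stop, push the handle arms to turn the wheel backward one notch, then tip the pawl in again so that it sits fully down between the teeth. Only touch and push: do not close the fingers around the pawl or an arm, and leave the things around the tester where they are.

Things in the scene. Friction and masses are not known exactly. Their poses are not given: they have to be found in the camera images.
- tester: Crimp pull tester, its frame fixed to the bench: grey base 160 x 460 x 18 mm, force gauge at its -y end, rack slide along y geared to the shaft. Origin on the bench straight below the shaft, z up. The shaft runs along the tester's x, 125 mm up. On the +x side: ratchet wheel and pawl (12 mm thick, mid-plane x = 54 mm), then the four-arm handle (x = 105 mm), within y -105 to 185, all below 250 mm.
- wheel (a joint): Turn (rad) of the ratchet wheel, shaft and handle. Dark steel, radius 60 mm over ten teeth, 47 at the roots; one notch = 0.628. Positive winds on; negative is backward (top moves to the tester's +y, towards the pawl), blocked while the pawl is in. At 0 a tooth bears on the pawl; it starts at 0.08 to 0.17 (slack). Friction holds it where it is left; about 2 N at an arm turns it.
- pawl (a joint): Swing (rad) of the gravity pawl: 0 seated fully between the teeth, growing as it is lifted away to the tester's +y, 0.95 at its stop. Below about 0.45 it falls back towards the wheel, above about 0.6 to the stop, where it stays. It drops to 0 only with a gap opposite its nose: wheel 0.04 to 0.22 above a whole number of notches.
- pawl_pivot (a point): Axis of the pawl's pivot pin, along the tester's x, 84 mm above the bench and 100 mm to +y of the shaft, in the mid-plane of the pawl. The pawl is a straight steel bar 13 mm thick that reaches from here to its free end 160 mm away.
- thumb_pad (a point): Middle of the thumb pad at the pawl's free end: 26 mm wide along the tester's x, 13 thick, 30 along the bar, 147 mm from the pivot. Axes: z along the bar away from the pivot, y out from the wheel. Seated, the bar leans 30 degrees over the wheel (end 224 mm up, towards -y); at its stop 24 degrees to +y. Above the wheel's rim (185 mm up) its wheel side is open to a fingertip.
- hub (a point): Centre of the four-arm handle on the shaft axis, 125 mm up. It turns with the wheel; its y and z axes run along the arms: steel rods 10 mm thick, each ending in a black 25 mm ball centred 90 mm from the axis. The ratchet wheel's face lies 45 mm behind, towards the frame.
- upper_knob (a point): Centre of the ball on the uppermost arm. This arm leans from upright to the tester's -y by 10 degrees plus the wheel's joint value, so by 14 to 20 degrees at the start; one notch backward leaves it leaning about as far to +y.
- jar: Bystander: small clear jar with white cap, 44 mm across, 62 mm tall, on the bench; origin at its underside.
- screwdriver: Bystander: black-handled screwdriver 190 mm long lying on the bench; origin at its underside.
- multimeter: Bystander: red multimeter 140 x 72 x 36 mm lying on the bench; origin at its underside.
- terminal_box: Bystander: clear open box of crimp terminals, 85 x 120 x 40 mm, on the bench; origin at its underside.

How it is judged:
By the outcome, as a careful person would: the job done as asked, in the order asked, and still so for the second after the job is handed in, with the robot touching nothing.
It also fails if it takes over 58 s, if anything falls off the work surface, if the arm or the gripper's body presses on something with over 40 N, if the wrist force passes 120 N, or if a joint passes its speed limit or range.

### The arm

A 6-joint arm with a two-finger parallel gripper is mounted at the origin on the work surface. World frame = base frame: x ahead of the robot, y to its left, z up, the work surface at z = 0. Lengths are in m, angles in degrees, forces in N, time in s.
With the tool pointing down it reaches from about 0.325 to 0.85 m from the base axis. Payload 4.4 kg.
Tool frame: the origin (TCP) lies at the very end of the fingers, on their centre line; the grasp point (between the pads) lies 19 mm behind it (grip_point_offset is the distance from the TCP to the grasp point, in m); z points along the fingers, y is the line along which they close (so a half turn about z gives the same grasp; the last joint's range is limited). The gripper opens to 94 mm and grips with 3 to 60 N. Pads are 16 mm wide; open, the fingers measure 119 mm over their backs; the gripper's body (75 mm by 177 mm) begins 78 mm behind the grasp point.
Start: joints at [-73.023, 11.837, 88.321, -0, 79.842, -8.623], TCP at [0.248, -0.519, 0.205] pointing down, gripper open.
Joint ranges: [-156.59, 156.59], [-49.26, 127.26], [12.9, 141.05], [-63.56, 243.56], [4.71, 150.69], [-161.64, 161.64]. Speed limits (degrees/s): [159.86, 159.86, 180, 180, 180, 180].

### API

Orientations are given as [roll, pitch, yaw] about the fixed x, y, z axes, in that order (R = Rz(yaw) Ry(pitch) Rx(roll)).
In Python, from station import state, grab_frame, job_done, grip_point_offset gives the robot as it stands.
- The arm moves only by the tool jog_arm, never from a script. Its argument "plan" is a list of rows, each an object of numbers: "tx", "ty", "tz": the shift along the tool's x, y, z scaled (see below); "ax", "ay", "az": the turn, a rotation vector about the tool's x, y, z scaled (see below); "claw": the opening, from -1 (shut) to 1 (fully open), so that 0 is half open. A call has 1 to 20 rows; each row shifts and turns the commanded pose from where the row before left it, along the tool's axes as they then stand; what a row does not reach is not made up. The controller multiplies each number of a shift by 80 mm and each number of a turn by 2 rad. A row lasts 1/12 s, in which the tool goes at most 41.7 mm and 7.16 degrees, less where a joint would pass 70% of its speed; a pose out of reach is approached as far as the arm can. A call with a number of a shift or a turn outside -1 to 1 is refused whole. A call with a gripper value outside its range is refused whole. The fingers move at their own pace and stop on an object; "force" is the grip in N (left out, the last holds). Time passes only in rows, so rows that do not move let the fingers close. It gives the time, the measured TCP pose, the force, the opening and the grip force at its end, in the units of the state.
- state(): the state, without advancing time (a new reading comes with each control period).
- grab_frame(name): name is "scene" or "top"; returns a dict with "pixels" (420x560x3 uint8, blue, green, red), "range_z" (420x560 float32, m along the optical axis (not along the pixel's ray), 0 where there is no reading), "camera_matrix" (3x3 intrinsics, pixels), "extrinsics" (4x4, takes a point from world to camera coordinates). Camera axes: x right, y down, z forward; pixel columns grow to the right and rows downward; lengths in m; the calibration is good to about 2 mm. A picture is of the moment at which its call begins.
- job_done(): hands the job in; it is judged then, once.
The state is a dict: "t": time; "joints": joint angles; "qvel": joint speeds; "effort": joint torques, N m; "tcp_pos": TCP position; "tcp_rot": TCP orientation; "wrist_force": force on the tool from outside, world axes, zero at the start; "wrist_torque": the same for the moment, N m; "gripper_width": opening from 0.0 (shut) to 1.0 (fully open); "finger_force": force on a finger pad.
Only numpy, scipy, OpenCV 4.12 (cv2) and the standard library are available. Lean on these libraries where they do the work, as an engineer would, in place of code of your own. Each camera call takes 0.05 s, during which the arm holds its last target. There are 200 camera calls.

## Working session

There is one attempt and no reset: what is moved stays moved. The work goes in short steps, Python scripts to look and compute and a tool call to move; the robot and the scene stay as the last step left them, time stands still between calls to the robot, and variables do not carry over. Pictures are saved under pics/ and viewed, at most 10 in all, crops included, and the job is handed in when it is done.

Besides the shell and the picture viewer there is one more tool, called after "Call:" as a command line: name --argument value ..., lists and objects as JSON in quotes. jog_arm: Moves the arm, as the interface text tells. Shifts and turns lie within -1 to 1; 1 stands for 80 mm of shift or 2 rad of turn. Its arguments: {"type":"object","properties":{"plan":{"type":"array"},"force":{"type":"number"}},"required":["plan"]}

```bash
mkdir -p pics; ls; python3 - <<'E'
from station import *
import cv2,numpy as np
print(state(),grip_point_offset)
for n in("scene","top"):
    f=grab_frame(n);cv2.imwrite(f"pics/{n}0.png",f["pixels"]);np.savez(f"{n}0.npz",**f)
    print(f["camera_matrix"],f["extrinsics"])
E
```

```text
pics
{'t': 0.0, 'joints': array([-7.30251512e+01,  1.18841941e+01,  8.84022888e+01,  1.11024566e-04,
        7.98424611e+01, -8.62239591e+00]), 'qvel': array([-0.05691509,  0.02570287,  0.09366933, -0.01280106, -0.01959934,
        0.01890627]), 'effort': array([ 1.94872744e-03, -3.70870650e+01, -2.81417191e+01,  7.01216119e-02,
        3.60578997e-02, -1.48426957e-04]), 'tcp_pos': array([ 0.24818546, -0.51779805,  0.20431215]), 'tcp_rot': array([-1.79872530e+02, -1.94395208e-02,  2.55972033e+01]), 'wrist_force': array([ 0.71832293, -0.43446006,  0.60817086]), 'wrist_torque': array([ 0.03696277, -0.02646268, -0.00788895]), 'finger_force': 0.0, 'gripper_width': 0.9962400616631423} 0.0188
[[398.14154758   0.         279.8729939 ]
 [  0.         398.14154758 206.28268926]
 [  0.           0.           1.        ]] [[ 0.66796812  0.74413164  0.00931054 -0.35851182]
 [ 0.64906701 -0.57642218 -0.49643679 -0.30826814]
 [-0.36404752  0.33764712 -0.86802294  1.26786   ]
 [ 0.          0.          0.          1.        ]]
[[465.39479949   0.         273.82288359]
 [  0.         465.39479949 210.53115498]
 [  0.           0.           1.        ]] [[-0.01470346 -0.99984902 -0.00926017 -0.03055122]
 [-0.99870744  0.01513606 -0.04852172  0.55471992]
 [ 0.04865456  0.00853476 -0.9987792   1.34641122]
 [ 0.          0.          0.          1.        ]]
```

View pics/scene0.png

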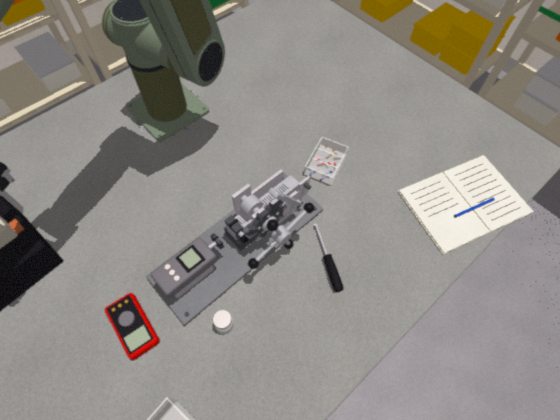

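View pics/top0.png

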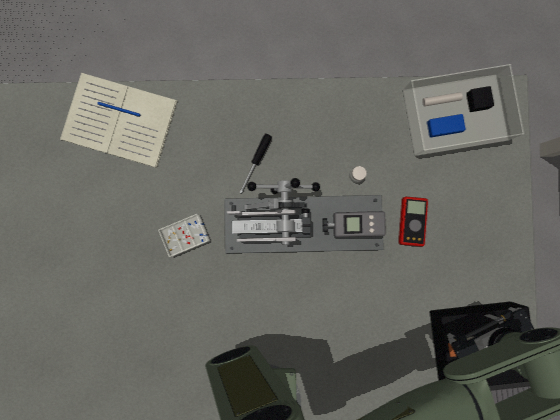

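The scene view shows the tester in the middle (about 235,240) with the handle on its far side. In the top view the base spans (225,196)–(383,252), with the gauge to the right (-y) and the handle up (+x), so the tester's frame is nearly aligned with the world. The bystanders are clear of it: jar (359,174), screwdriver (257,163), multimeter (413,221) and box (184,235).

```bash
cat > h.py <<'E'
import numpy as np,cv2
def cloud(f):
    K,E,d=f["camera_matrix"],f["extrinsics"],f["range_z"]
    v,u=np.mgrid[:d.shape[0],:d.shape[1]]
    c=np.stack([(u-K[0,2])*d/K[0,0],(v-K[1,2])*d/K[1,1],d],-1)
    return (c-E[:3,3])@E[:3,:3]
def proj(f,P):
    K,E=f["camera_matrix"],f["extrinsics"]
    c=np.atleast_2d(P)@E[:3,:3].T+E[:3,3]; p=c@K.T
    return p[:,:2]/p[:,2:]
E
python3 - <<'E'
from h import *
F={n:np.load(n+"0.npz") for n in("scene","top")}
f=F["top"];P=cloud(f)
m=(abs(P[...,2]-.018)<.006)&(P[...,0]>.3)
m[:185]=0;m[262:]=0;m[:,:215]=0;m[:,395:]=0
pts=P[m][:,:2].astype(np.float32)
c,s,a=cv2.minAreaRect(pts);print("base",c,s,a,cv2.boxPoints((c,s,a)))
m2=(P[...,2]>.1);m2[:170]=0;m2[262:]=0;m2[:,:215]=0;m2[:,395:]=0
for u,v in[(252,187),(295,183),(316,187),(287,184),(288,200),(270,207),(290,245)]:print(u,v,P[v-1:v+2,u-1:u+2].reshape(-1,3).round(3)[[0,4,8]].tolist())
t=f["pixels"][160:265,215:395];cv2.imwrite("pics/topc.png",cv2.resize(t,None,fx=4.2,fy=4.2,interpolation=cv2.INTER_CUBIC))
t=F["scene"]["pixels"][160:290,200:345];cv2.imwrite("pics/scenec.png",cv2.resize(t,None,fx=4.5,fy=4.5,interpolation=cv2.INTER_CUBIC))
E
```

```text
base (0.5301916599273682, -0.12254348397254944) (0.4597247540950775, 0.19576698541641235) 89.22579956054688 [[ 0.42921123 -0.35106227]
 [ 0.6249603  -0.35370746]
 [ 0.63117206  0.1059753 ]
 [ 0.43542302  0.10862049]]
252 187 [[0.612, 0.018, 0.166], [0.609, 0.016, 0.164], [0.607, 0.014, 0.155]]
295 183 [[0.614, -0.092, 0.221], [0.611, -0.094, 0.227], [0.609, -0.097, 0.221]]
316 187 [[0.614, -0.152, 0.111], [0.612, -0.155, 0.113], [0.609, -0.158, 0.107]]
287 184 [[0.62, -0.073, 0.143], [0.615, -0.075, 0.169], [0.612, -0.078, 0.177]]
288 200 [[0.579, -0.076, 0.129], [0.575, -0.078, 0.14], [0.573, -0.081, 0.139]]
270 207 [[0.556, -0.029, 0.21], [0.554, -0.031, 0.211], [0.551, -0.034, 0.219]]
290 245 [[0.456, -0.082, 0.015], [0.453, -0.084, 0.02], [0.45, -0.087, 0.019]]
```

View pics/topc.png

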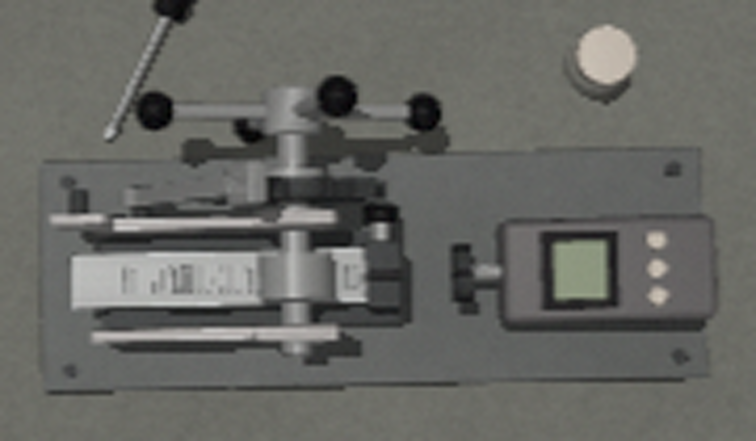

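View pics/scenec.png

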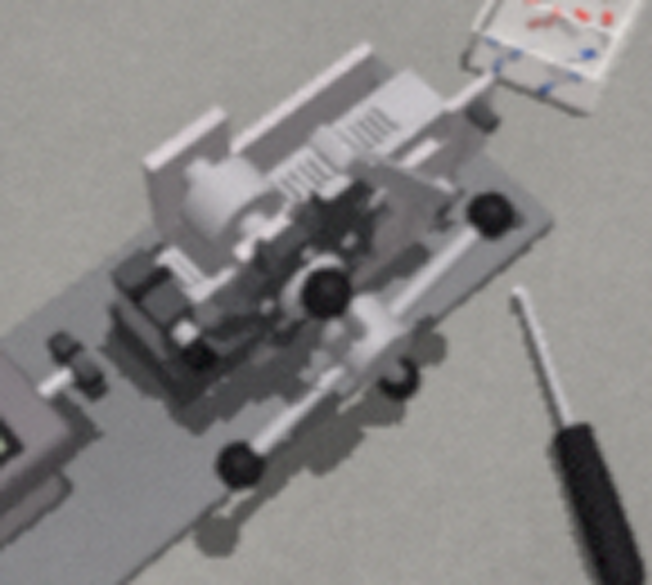

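Both crops show the handle clearly. The top view has knobs at about (252,186), (295,183) and (316,187); the scene view has them at (309,208), (272,225), (253,263) and (288,244). The base corners are clear too. I'll fit the tester's pose and wheel angle to these points.

```bash
cat >> h.py <<'E'
def T2w(q,p):
    c,s=np.cos(q[2]),np.sin(q[2]); p=np.atleast_2d(p)
    return np.c_[q[0]+c*p[:,0]-s*p[:,1],q[1]+s*p[:,0]+c*p[:,1],p[:,2]]
def balls(w):
    a=np.radians(10)+w+np.arange(4)*np.pi/2   # upper,-y,lower,+y
    return np.c_[np.full(4,.105),-.09*np.sin(a),.125+.09*np.cos(a)]
def pawl(th,r,off=0,x=.054):  # off: +out from wheel
    l=np.radians(30)-th
    return np.array([x,.1-r*np.sin(l)+off*np.cos(l),.084+r*np.cos(l)+off*np.sin(l)])
E
python3 - <<'E'
from h import *
from scipy.optimize import least_squares
F={n:np.load(n+"0.npz") for n in("scene","top")}
tb=np.array([[295.2,182.9],[315.7,186.7],[251.9,186.2]]);ti=[0,1,3]
sb=np.array([[272.4,224.9],[253.3,263.3],[288.4,244],[309.1,207.6]])
cor=np.array([[224.5,198.6],[382.1,195.2],[383.8,249.8],[225.2,253.3]])
def res(q):
    yo=q[4]
    C=np.array([[.08,yo+.23,.018],[.08,yo-.23,.018],[-.08,yo-.23,.018],[-.08,yo+.23,.018]])
    b=T2w(q,balls(q[3]))
    return np.r_[(proj(F["top"],b[ti])-tb).ravel(),(proj(F["scene"],b)-sb).ravel(),.7*(proj(F["top"],T2w(q,C))-cor).ravel()]
r=least_squares(res,[.53,-.07,-.01,.12,-.05],loss="soft_l1");print(r.x.round(4),np.degrees(r.x[2]),res(r.x).round(1))
q=r.x;np.save("q.npy",q)
pts={"pad":pawl(0,.147),"end":pawl(0,.16),"piv":pawl(0,0),"hub":[.105,0,.125]}
for k,p in pts.items():
    w=T2w(q,p);print(k,w.round(4),proj(F["top"],w).round(1),proj(F["scene"],w).round(1))
ims=[]
for n,x0,y0 in(("top",235,165),("scene",225,180)):
    im=cv2.resize(F[n]["pixels"][y0:y0+75,x0:x0+95],None,fx=8,fy=8,interpolation=cv2.INTER_CUBIC)
    for k,p in pts.items():
        u,v=(proj(F[n],T2w(q,p))[0]-[x0,y0]+.5)*8
        cv2.drawMarker(im,(int(u),int(v)),(0,255,0),0,12)
    for u,v in (proj(F[n],T2w(q,balls(q[3])))-[x0,y0]+.5)*8:cv2.drawMarker(im,(int(u),int(v)),(0,0,255),0,12)
    ims.append(im)
cv2.imwrite("pics/ov.png",cv2.resize(np.vstack(ims),None,fx=.5,fy=.5) if 0 else cv2.resize(np.hstack(ims),(800,316)))
E
```

```text
[ 0.5092 -0.0684  0.0093  0.1223 -0.0569] 0.5300451336851271 [-0.5 -0.6 -0.7 -0.4 -0.7 -0.3 -0.2  0.5 -0.2  0.3 -0.   0.1 -0.5  0.4
 -0.2  0.8  0.   0.5  0.2  0.9  0.   1. ]
pad [[ 0.563  -0.0415  0.2113]] [[274.1 203.2]] [[274.6 195.3]]
end [[ 0.563  -0.048   0.2226]] [[276.7 202.8]] [[272.4 194.3]]
piv [[0.5623 0.032  0.084 ]] [[248.  206.8]] [[296.5 204.9]]
hub [[ 0.6142 -0.0675  0.125 ]] [[283.8 186.1]] [[281.1 235.6]]
```

View pics/ov.png

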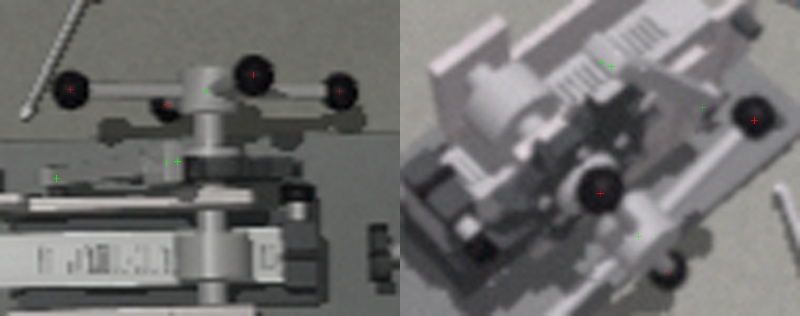

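The overlay agrees with every feature: green marks fall on the pawl's pad, pivot and hub, and red marks on the four balls, with residuals under 1 px. The wheel is at about 0.12 and the tester at (0.509, -0.068) with a yaw of 0.5°. Next I check the heights around the pawl.

```bash
python3 - <<'E'
from h import *
q=np.load("q.npy")
for n in("top","scene"):
    P=cloud(np.load(n+"0.npz")).reshape(-1,3);P=P[P[:,2]>.1];d=P[:,:2]-q[:2];c,s=np.cos(q[2]),np.sin(q[2])
    x=c*d[:,0]+s*d[:,1];y=-s*d[:,0]+c*d[:,1]
    for a in((-.02,.0),(0,.03),(.03,.042),(.042,.068),(.068,.09)):
        print(n,a,[ (round(b,2),round(float(P[m][:,2].max()),3)) for b in np.arange(-.1,.2,.03) if (m:=(x>=a[0])&(x<a[1])&(y>=b)&(y<b+.03)).sum()>1])
t=lambda x,y:T2w(q,[x,y,0])[0].round(4)
print("A pawl start",t(.054,-.025),"pawl end",t(.054,.128),"B knob start",t(.105,-.075),"end",t(.105,.0037),"C",t(.054,.205),t(.054,.08))
E
```

```text
top (-0.02, 0.0) [(np.float64(-0.07), 0.121), (np.float64(-0.04), 0.149), (np.float64(-0.01), 0.153), (np.float64(0.02), 0.14), (np.float64(0.05), 0.105), (np.float64(0.08), 0.102)]
top (0, 0.03) [(np.float64(-0.07), 0.118), (np.float64(-0.04), 0.149), (np.float64(-0.01), 0.152), (np.float64(0.02), 0.139), (np.float64(0.05), 0.104), (np.float64(0.08), 0.101), (np.float64(0.11), 0.101)]
top (0.03, 0.042) [(np.float64(-0.07), 0.104), (np.float64(-0.04), 0.159), (np.float64(-0.01), 0.158), (np.float64(0.02), 0.228), (np.float64(0.05), 0.114), (np.float64(0.08), 0.114), (np.float64(0.11), 0.146), (np.float64(0.14), 0.144)]
top (0.042, 0.068) [(np.float64(-0.07), 0.162), (np.float64(-0.04), 0.184), (np.float64(-0.01), 0.228), (np.float64(0.02), 0.232), (np.float64(0.05), 0.189), (np.float64(0.08), 0.14), (np.float64(0.11), 0.137), (np.float64(0.14), 0.133)]
top (0.068, 0.09) [(np.float64(-0.01), 0.139)]
scene (-0.02, 0.0) [(np.float64(-0.07), 0.117), (np.float64(-0.04), 0.15), (np.float64(-0.01), 0.152), (np.float64(0.02), 0.137), (np.float64(0.05), 0.103), (np.float64(0.08), 0.103)]
scen
[... 219 characters left out ...]
.042) [(np.float64(-0.07), 0.105), (np.float64(-0.04), 0.156), (np.float64(-0.01), 0.225), (np.float64(0.02), 0.228), (np.float64(0.08), 0.114), (np.float64(0.11), 0.143), (np.float64(0.14), 0.144)]
scene (0.042, 0.068) [(np.float64(-0.07), 0.164), (np.float64(-0.04), 0.183), (np.float64(-0.01), 0.229), (np.float64(0.02), 0.231), (np.float64(0.05), 0.185), (np.float64(0.08), 0.138), (np.float64(0.11), 0.137), (np.float64(0.14), 0.133)]
scene (0.068, 0.09) [(np.float64(-0.04), 0.139), (np.float64(-0.01), 0.14)]
A pawl start [ 0.5634 -0.0929  0.    ] pawl end [0.562 0.06  0.   ] B knob start [ 0.6149 -0.1425  0.    ] end [ 0.6142 -0.0638  0.    ] C [0.5613 0.137  0.    ] [0.5625 0.012  0.    ]
```

Call:
jog_arm --plan '[{"tz": -0.4,"claw": -1,"az": 0.0547},{"tz": -0.4,"claw": -1,"az": 0.0547},{"tz": -0.4,"claw": -1,"az": 0.0547},{"tz": -0.4,"claw": -1,"az": 0.0547},{"claw": -1}]' --force 20

```text
schema error: expected keys tx, ty, tz, ax, ay, az, claw
```

Call:
jog_arm --plan '[{"tx": 0,"ty": 0,"tz": -0.4,"ax": 0,"ay": 0,"az": 0.0547,"claw": -1},{"tx": 0,"ty": 0,"tz": -0.4,"ax": 0,"ay": 0,"az": 0.0547,"claw": -1},{"tx": 0,"ty": 0,"tz": -0.4,"ax": 0,"ay": 0,"az": 0.0547,"claw": -1},{"tx": 0,"ty": 0,"tz": -0.4,"ax": 0,"ay": 0,"az": 0.0547,"claw": -1},{"tx": 0,"ty": 0,"tz": 0,"ax": 0,"ay": 0,"az": 0,"claw": -1},{"tx": 0,"ty": 0,"tz": 0,"ax": 0,"ay": 0,"az": 0,"claw": -1}]' --force 20

```text
t: 0.6
tcp_pos: [0.2488, -0.5196, 0.3359]
tcp_rot: [179.7, -0.1, 0.6]
wrist_force: [-0.0, 0.0, -0.6]
gripper_width: 0.61
finger_force: 0.0
```

Call:
jog_arm --plan '[{"tx": 0.281,"ty": -0.357,"tz": 0,"ax": 0,"ay": 0,"az": 0,"claw": -1},{"tx": 0.281,"ty": -0.357,"tz": 0,"ax": 0,"ay": 0,"az": 0,"claw": -1},{"tx": 0.281,"ty": -0.357,"tz": 0,"ax": 0,"ay": 0,"az": 0,"claw": -1},{"tx": 0.281,"ty": -0.357,"tz": 0,"ax": 0,"ay": 0,"az": 0,"claw": -1},{"tx": 0.281,"ty": -0.357,"tz": 0,"ax": 0,"ay": 0,"az": 0,"claw": -1},{"tx": 0.281,"ty": -0.357,"tz": 0,"ax": 0,"ay": 0,"az": 0,"claw": -1},{"tx": 0.281,"ty": -0.357,"tz": 0,"ax": 0,"ay": 0,"az": 0,"claw": -1},{"tx": 0.281,"ty": -0.357,"tz": 0,"ax": 0,"ay": 0,"az": 0,"claw": -1},{"tx": 0.281,"ty": -0.357,"tz": 0,"ax": 0,"ay": 0,"az": 0,"claw": -1},{"tx": 0.281,"ty": -0.357,"tz": 0,"ax": 0,"ay": 0,"az": 0,"claw": -1},{"tx": 0.281,"ty": -0.357,"tz": 0,"ax": 0,"ay": 0,"az": 0,"claw": -1},{"tx": 0.281,"ty": -0.357,"tz": 0,"ax": 0,"ay": 0,"az": 0,"claw": -1},{"tx": 0.281,"ty": -0.357,"tz": 0,"ax": 0,"ay": 0,"az": 0,"claw": -1},{"tx": 0.281,"ty": -0.357,"tz": 0,"ax": 0,"ay": 0,"az": 0,"claw": -1},{"tx": 0,"ty": 0,"tz": 0,"ax": 0,"ay": 0,"az": 0,"claw": -1},{"tx": 0,"ty": 0,"tz": 0,"ax": 0,"ay": 0,"az": 0,"claw": -1}]'

```text
t: 1.93
tcp_pos: [0.559, -0.114, 0.3306]
tcp_rot: [-179.9, 0.3, 0.8]
wrist_force: [0.8, -0.1, -0.4]
gripper_width: 0.007
finger_force: 0.0
```

Call:
jog_arm --plan '[{"tx": 0.05,"ty": 0,"tz": 0.33,"ax": 0,"ay": 0,"az": 0,"claw": -1},{"tx": 0,"ty": 0,"tz": 0.33,"ax": 0,"ay": 0,"az": 0,"claw": -1},{"tx": 0,"ty": 0,"tz": 0.33,"ax": 0,"ay": 0,"az": 0,"claw": -1},{"tx": 0,"ty": 0,"tz": 0.33,"ax": 0,"ay": 0,"az": 0,"claw": -1},{"tx": 0,"ty": 0,"tz": 0.33,"ax": 0,"ay": 0,"az": 0,"claw": -1},{"tx": 0,"ty": 0,"tz": 0,"ax": 0,"ay": 0,"az": 0,"claw": -1},{"tx": 0,"ty": 0,"tz": 0,"ax": 0,"ay": 0,"az": 0,"claw": -1}]'

```text
t: 2.52
tcp_pos: [0.5609, -0.1164, 0.199]
tcp_rot: [-179.9, 0.3, 0.4]
wrist_force: [-0.1, -0.2, 0.5]
gripper_width: 0.003
finger_force: 0.0
```

```bash
python3 - <<'E'
from station import *
from h import *
print(state()["tcp_pos"])
a=[]
for n,x0,y0 in(("top",215,150),("scene",215,150)):
    f=grab_frame(n);a.append(cv2.resize(f["pixels"][y0:y0+120,x0:x0+130],None,fx=3,fy=3,interpolation=cv2.INTER_CUBIC))
cv2.imwrite("pics/a1.png",np.hstack(a))
E
```

```text
[ 0.56093225 -0.1163803   0.19900306]
```

View pics/a1.png

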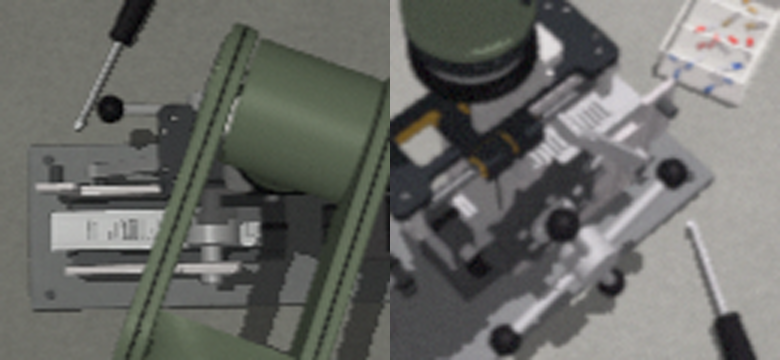

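The left half shows the gripper over the tester from above; the right half shows the tool just on the gauge side of the wheel. The upper knob (563,224 in the composite) hasn't moved and nothing is touching. Now I push the pawl to +y.

Call:
jog_arm --plan '[{"tx": 0.03,"ty": -0.12,"tz": 0,"ax": 0,"ay": 0,"az": 0,"claw": -1},{"tx": 0,"ty": -0.12,"tz": 0,"ax": 0,"ay": 0,"az": 0,"claw": -1},{"tx": 0,"ty": -0.12,"tz": 0,"ax": 0,"ay": 0,"az": 0,"claw": -1},{"tx": 0,"ty": -0.12,"tz": 0,"ax": 0,"ay": 0,"az": 0,"claw": -1},{"tx": 0,"ty": -0.08,"tz": 0,"ax": 0,"ay": 0,"az": 0,"claw": -1},{"tx": 0,"ty": -0.08,"tz": 0,"ax": 0,"ay": 0,"az": 0,"claw": -1},{"tx": 0,"ty": -0.08,"tz": 0,"ax": 0,"ay": 0,"az": 0,"claw": -1},{"tx": 0,"ty": -0.08,"tz": 0,"ax": 0,"ay": 0,"az": 0,"claw": -1},{"tx": 0,"ty": -0.08,"tz": 0,"ax": 0,"ay": 0,"az": 0,"claw": -1}]'

```text
t: 3.37
tcp_pos: [0.5654, -0.0449, 0.2017]
tcp_rot: [180.0, -0.0, 0.5]
wrist_force: [-0.1, -1.0, 1.1]
gripper_width: 0.003
finger_force: 0.5
```

Call:
jog_arm --plan '[{"tx": -0.02,"ty": -0.08,"tz": 0,"ax": 0,"ay": 0,"az": 0,"claw": -1},{"tx": 0,"ty": -0.08,"tz": 0,"ax": 0,"ay": 0,"az": 0,"claw": -1},{"tx": 0,"ty": -0.08,"tz": 0,"ax": 0,"ay": 0,"az": 0,"claw": -1},{"tx": 0,"ty": -0.08,"tz": 0,"ax": 0,"ay": 0,"az": 0,"claw": -1},{"tx": 0,"ty": -0.08,"tz": 0,"ax": 0,"ay": 0,"az": 0,"claw": -1},{"tx": 0,"ty": -0.08,"tz": 0,"ax": 0,"ay": 0,"az": 0,"claw": -1},{"tx": 0,"ty": -0.08,"tz": 0,"ax": 0,"ay": 0,"az": 0,"claw": -1},{"tx": 0,"ty": -0.08,"tz": 0,"ax": 0,"ay": 0,"az": 0,"claw": -1},{"tx": 0,"ty": -0.08,"tz": 0,"ax": 0,"ay": 0,"az": 0,"claw": -1},{"tx": 0,"ty": -0.08,"tz": 0,"ax": 0,"ay": 0,"az": 0,"claw": -1},{"tx": 0,"ty": -0.08,"tz": 0,"ax": 0,"ay": 0,"az": 0,"claw": -1},{"tx": 0,"ty": -0.08,"tz": 0,"ax": 0,"ay": 0,"az": 0,"claw": -1},{"tx": 0,"ty": -0.08,"tz": 0,"ax": 0,"ay": 0,"az": 0,"claw": -1},{"tx": 0,"ty": 0,"tz": 0,"ax": 0,"ay": 0,"az": 0,"claw": -1},{"tx": 0,"ty": 0,"tz": 0,"ax": 0,"ay": 0,"az": 0,"claw": -1}]'

```text
t: 4.62
tcp_pos: [0.5628, 0.0382, 0.2015]
tcp_rot: [180.0, -0.0, 0.6]
wrist_force: [0.4, -1.0, -0.4]
gripper_width: 0.005
finger_force: 0.0
```

Call:
jog_arm --plan '[{"tx": 0,"ty": -0.08,"tz": 0,"ax": 0,"ay": 0,"az": 0,"claw": -1},{"tx": 0,"ty": -0.08,"tz": 0,"ax": 0,"ay": 0,"az": 0,"claw": -1},{"tx": 0,"ty": -0.08,"tz": 0,"ax": 0,"ay": 0,"az": 0,"claw": -1},{"tx": 0,"ty": 0,"tz": 0,"ax": 0,"ay": 0,"az": 0,"claw": -1},{"tx": 0,"ty": 0.15,"tz": 0,"ax": 0,"ay": 0,"az": 0,"claw": -1},{"tx": 0,"ty": 0.2,"tz": -0.15,"ax": 0,"ay": 0,"az": 0,"claw": -1},{"tx": 0,"ty": 0.3,"tz": -0.3,"ax": 0,"ay": 0,"az": 0,"claw": -1},{"tx": 0,"ty": 0.3,"tz": -0.3,"ax": 0,"ay": 0,"az": 0,"claw": -1},{"tx": 0,"ty": 0.3,"tz": -0.3,"ax": 0,"ay": 0,"az": 0,"claw": -1},{"tx": 0.2,"ty": 0.4,"tz": 0,"ax": 0,"ay": 0,"az": 0,"claw": -1},{"tx": 0.2,"ty": 0.4,"tz": 0,"ax": 0,"ay": 0,"az": 0,"claw": -1},{"tx": 0.25,"ty": 0.45,"tz": 0,"ax": 0,"ay": 0,"az": 0,"claw": -1},{"tx": 0,"ty": 0,"tz": 0,"ax": 0,"ay": 0,"az": 0,"claw": -1},{"tx": 0,"ty": 0,"tz": 0,"ax": 0,"ay": 0,"az": 0,"claw": -1}]'

```text
t: 5.78
tcp_pos: [0.6163, -0.1455, 0.2841]
tcp_rot: [-180.0, 0.1, 0.3]
wrist_force: [-0.6, 1.3, -0.3]
gripper_width: 0.005
finger_force: 0.0
```

```bash
cat > look.py <<'E'
import sys
from station import *
from h import *
q=np.load("q.npy");a=[];th,w=float(sys.argv[2]),float(sys.argv[3])
print(state()["tcp_pos"],state()["tcp_rot"])
for n,x0,y0 in(("top",215,150),("scene",225,170)):
    f=grab_frame(n);np.savez(n+"1.npz",**f);im=cv2.resize(f["pixels"][y0:y0+100,x0:x0+100],None,fx=4,fy=4,interpolation=cv2.INTER_CUBIC)
    for p,c in[(pawl(th,.147),(0,255,0)),(pawl(th,.1),(0,255,0))]+[(b,(0,0,255)) for b in balls(w)]:
        u,v=(proj(f,T2w(q,p))[0]-[x0,y0]+.5)*4;cv2.drawMarker(im,(int(u),int(v)),c,0,10)
    a.append(im)
cv2.imwrite(sys.argv[1],np.hstack(a))
E
python3 look.py pics/b.png .95 .122
```

```text
[ 0.6162985  -0.1454964   0.28410342] [-1.79977056e+02  1.16134072e-01  3.03071063e-01]
```

View pics/b.png

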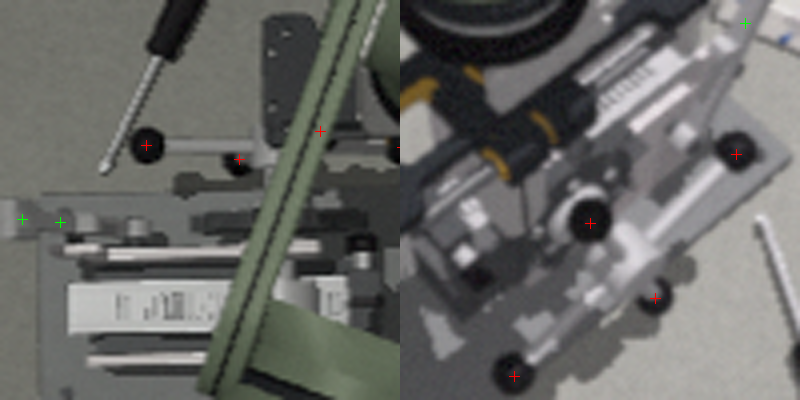

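The pawl is lying at its stop: its pad matches the green marks for 0.95 in the top view (22,219) and the scene view (745,22). The wheel hasn't moved, with every ball still on its red mark. Now I lower the tool on the -y side of the upper knob and push it.

Call:
jog_arm --plan '[{"tx": 0,"ty": 0,"tz": 0.36,"ax": 0,"ay": 0,"az": 0,"claw": -1},{"tx": 0,"ty": 0,"tz": 0.36,"ax": 0,"ay": 0,"az": 0,"claw": -1},{"tx": 0,"ty": 0,"tz": 0.36,"ax": 0,"ay": 0,"az": 0,"claw": -1},{"tx": 0,"ty": 0,"tz": 0,"ax": 0,"ay": 0,"az": 0,"claw": -1},{"tx": 0,"ty": -0.07,"tz": 0,"ax": 0,"ay": 0,"az": 0,"claw": -1},{"tx": 0,"ty": -0.07,"tz": 0,"ax": 0,"ay": 0,"az": 0,"claw": -1},{"tx": 0,"ty": -0.07,"tz": 0,"ax": 0,"ay": 0,"az": 0,"claw": -1},{"tx": 0,"ty": -0.07,"tz": 0,"ax": 0,"ay": 0,"az": 0,"claw": -1},{"tx": 0,"ty": -0.07,"tz": 0,"ax": 0,"ay": 0,"az": 0,"claw": -1},{"tx": 0,"ty": -0.07,"tz": 0,"ax": 0,"ay": 0,"az": 0,"claw": -1},{"tx": 0,"ty": -0.07,"tz": 0,"ax": 0,"ay": 0,"az": 0,"claw": -1},{"tx": 0,"ty": -0.07,"tz": 0,"ax": 0,"ay": 0,"az": 0,"claw": -1},{"tx": 0,"ty": -0.07,"tz": 0,"ax": 0,"ay": 0,"az": 0,"claw": -1},{"tx": 0,"ty": -0.07,"tz": 0,"ax": 0,"ay": 0,"az": 0,"claw": -1},{"tx": 0,"ty": -0.07,"tz": 0,"ax": 0,"ay": 0,"az": 0,"claw": -1},{"tx": 0,"ty": 0,"tz": 0,"ax": 0,"ay": 0,"az": 0,"claw": -1},{"tx": 0,"ty": 0,"tz": 0,"ax": 0,"ay": 0,"az": 0,"claw": -1}]'

```text
t: 7.3
tcp_pos: [0.6154, -0.0797, 0.1982]
tcp_rot: [-179.9, 0.1, 0.6]
wrist_force: [0.1, -0.2, 0.0]
gripper_width: 0.002
finger_force: 0.0
```

```bash
cat > wheel.py <<'E'
from station import *
from h import *
from scipy.optimize import minimize_scalar
q=np.load("q.npy");s=state();print(s["tcp_pos"],s["wrist_force"])
f=grab_frame("scene");g=f["pixels"].max(2).astype(np.float32)
big=cv2.GaussianBlur(g,(0,0),1.5)
def val(w):
    u=proj(f,T2w(q,balls(w))).astype(np.float32)
    return cv2.remap(big,u[None,:,0],u[None,:,1],cv2.INTER_CUBIC)[0]
ws=np.arange(-.8,.3,.01);V=np.array([val(w) for w in ws])
print("all4",ws[V.sum(1).argsort()[:3]]," w/o upper",ws[V[:,1:].sum(1).argsort()[:3]],V[V.sum(1).argmin()].round())
E
python3 wheel.py
```

```text
[ 0.61536401 -0.07965256  0.19821547] [ 0.08104241 -0.16298693  0.00335691]
all4 [-0.37 -0.36 -0.35]  w/o upper [-0.36 -0.37 -0.35] [32. 26. 35. 53.]
```

Call:
jog_arm --plan '[{"tx": 0,"ty": -0.05,"tz": 0,"ax": 0,"ay": 0,"az": 0,"claw": -1},{"tx": 0,"ty": -0.05,"tz": 0,"ax": 0,"ay": 0,"az": 0,"claw": -1},{"tx": 0,"ty": -0.045,"tz": 0,"ax": 0,"ay": 0,"az": 0,"claw": -1},{"tx": 0,"ty": 0,"tz": 0,"ax": 0,"ay": 0,"az": 0,"claw": -1},{"tx": 0,"ty": 0,"tz": 0,"ax": 0,"ay": 0,"az": 0,"claw": -1}]'

```text
t: 7.77
tcp_pos: [0.6157, -0.0687, 0.1989]
tcp_rot: [-179.9, 0.0, 0.5]
wrist_force: [0.2, -0.3, 0.6]
gripper_width: 0.003
finger_force: 0.0
```

```bash
python3 wheel.py
```

```text
[ 0.61573972 -0.06866348  0.1989202 ] [ 0.19794508 -0.2739224   0.62071633]
all4 [-0.48 -0.47 -0.49]  w/o upper [-0.47 -0.46 -0.48] [35. 24. 31. 58.]
```

The wheel reads about -0.48, which is 0.15 above the notch at -0.628 and inside the window. Now I retreat, cross above the tester, and come down on the +y side of the pawl.

Call:
jog_arm --plan '[{"tx": 0,"ty": 0.12,"tz": 0,"ax": 0,"ay": 0,"az": 0,"claw": -1},{"tx": 0,"ty": 0.15,"tz": 0,"ax": 0,"ay": 0,"az": 0,"claw": -1},{"tx": 0,"ty": 0,"tz": -0.35,"ax": 0,"ay": 0,"az": 0,"claw": -1},{"tx": 0,"ty": 0,"tz": -0.4,"ax": 0,"ay": 0,"az": 0,"claw": -1},{"tx": 0,"ty": 0,"tz": -0.4,"ax": 0,"ay": 0,"az": 0,"claw": -1},{"tx": -0.097,"ty": -0.42,"tz": 0,"ax": 0,"ay": 0,"az": 0,"claw": -1},{"tx": -0.097,"ty": -0.42,"tz": 0,"ax": 0,"ay": 0,"az": 0,"claw": -1},{"tx": -0.097,"ty": -0.42,"tz": 0,"ax": 0,"ay": 0,"az": 0,"claw": -1},{"tx": -0.097,"ty": -0.42,"tz": 0,"ax": 0,"ay": 0,"az": 0,"claw": -1},{"tx": -0.097,"ty": -0.42,"tz": 0,"ax": 0,"ay": 0,"az": 0,"claw": -1},{"tx": -0.097,"ty": -0.42,"tz": 0,"ax": 0,"ay": 0,"az": 0,"claw": -1},{"tx": -0.097,"ty": -0.42,"tz": 0,"ax": 0,"ay": 0,"az": 0,"claw": -1},{"tx": 0,"ty": 0,"tz": 0,"ax": 0,"ay": 0,"az": 0,"claw": -1},{"tx": 0,"ty": 0,"tz": 0,"ax": 0,"ay": 0,"az": 0,"claw": -1}]'

```text
t: 8.98
tcp_pos: [0.5596, 0.1444, 0.2915]
tcp_rot: [180.0, -0.0, 0.7]
wrist_force: [-0.0, -0.2, -0.2]
gripper_width: 0.004
finger_force: 0.0
```

```bash
python3 wheel.py
```

```text
[0.55960934 0.14438595 0.29145643] [-0.02559294 -0.18676957 -0.20908428]
all4 [-0.43 -0.44 -0.42]  w/o upper [-0.45 -0.46 -0.44] [35. 38. 44. 46.]
```

```bash
python3 look.py pics/c.png .95 -.48
```

```text
[0.55990882 0.14322681 0.29134761] [ 1.79959990e+02 -4.12345262e-02  5.59763298e-01]
```

View pics/c.png

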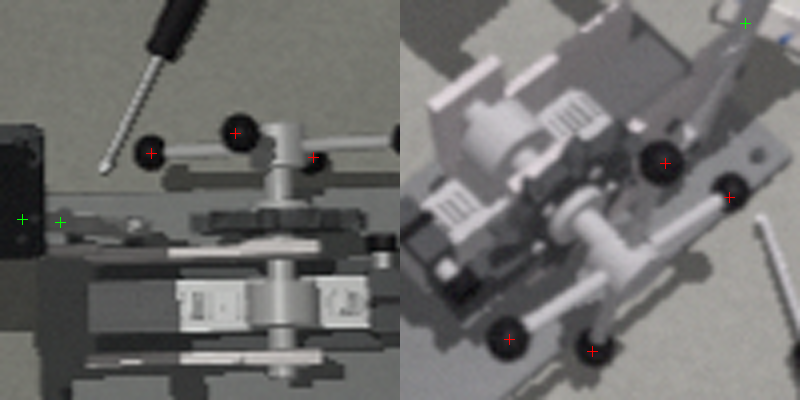

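The pawl is at its stop. In the scene half the ball centres are at about (661,162), (508,338), (594,348) and (732,191); in the top half they are at (239,133) and (150,153). I'll fit the wheel angle to these centres.

```bash
python3 - <<'E'
from h import *
from scipy.optimize import least_squares
q=np.load("q.npy");S,T=np.load("scene1.npz"),np.load("top1.npz")
def cen(f,x0,y0,pts):
    g=f["pixels"].max(2);o=[]
    for u,v in pts:
        u,v=u/4+x0-.5,v/4+y0-.5
        yy,xx=np.mgrid[int(v)-5:int(v)+7,int(u)-5:int(u)+7];r=(np.hypot(xx-u,yy-v)<5.5)
        w=r*np.clip(75-g[yy,xx].astype(float),0,30);o.append([(w*xx).sum()/w.sum(),(w*yy).sum()/w.sum()])
    return np.array(o)
m=np.array([(661,162),(508,338),(594,348),(732,191)]);mt=np.array([(239,133),(150,153)])
for a,b in((m/4+[125,170]-.5-[100,0]+[100,0]-[0,0],mt/4+[215,150]-.5),):
    a=(m-[400,0])/4+[225,170]-.5
    a2=cen(S,225,170,m-[400,0]);b2=cen(T,215,150,mt)
for A,B in((a,b),(a2,b2)):
    r=least_squares(lambda p:np.r_[(proj(S,T2w(q,balls(p[0])))+p[1:3]-A).ravel(),(proj(T,T2w(q,balls(p[0])))[[0,3]]+p[3:]-B).ravel()],[-.48,0,0,0,0]);print(r.x.round(3),r.fun.round(1))
E
```

```text
[-0.452 -0.147 -0.834 -0.089 -0.032] [ 0.2  0.1  0.1  0.1  0.1 -0.4 -0.4  0.2 -0.   0.   0.  -0. ]
[-0.452 -0.179 -0.597  0.205  0.072] [ 0.1  0.1  0.2  0.3  0.3 -0.7 -0.7  0.4 -0.2 -0.   0.2  0. ]
```

The fit gives about -0.45, which is 0.175 above the notch and near the 0.22 edge. I'll nudge the arm a few millimetres further to centre it.

Call:
jog_arm --plan '[{"tx": 0.1,"ty": 0.42,"tz": 0,"ax": 0,"ay": 0,"az": 0,"claw": -1},{"tx": 0.1,"ty": 0.42,"tz": 0,"ax": 0,"ay": 0,"az": 0,"claw": -1},{"tx": 0.1,"ty": 0.42,"tz": 0,"ax": 0,"ay": 0,"az": 0,"claw": -1},{"tx": 0.1,"ty": 0.42,"tz": 0,"ax": 0,"ay": 0,"az": 0,"claw": -1},{"tx": 0.1,"ty": 0.42,"tz": 0,"ax": 0,"ay": 0,"az": 0,"claw": -1},{"tx": 0.1,"ty": 0.42,"tz": 0,"ax": 0,"ay": 0,"az": 0,"claw": -1},{"tx": 0.1,"ty": 0.45,"tz": 0,"ax": 0,"ay": 0,"az": 0,"claw": -1},{"tx": 0,"ty": 0,"tz": 0,"ax": 0,"ay": 0,"az": 0,"claw": -1},{"tx": 0,"ty": 0,"tz": 0.38,"ax": 0,"ay": 0,"az": 0,"claw": -1},{"tx": 0,"ty": 0,"tz": 0.38,"ax": 0,"ay": 0,"az": 0,"claw": -1},{"tx": 0,"ty": 0,"tz": 0.39,"ax": 0,"ay": 0,"az": 0,"claw": -1},{"tx": 0,"ty": 0,"tz": 0,"ax": 0,"ay": 0,"az": 0,"claw": -1},{"tx": 0,"ty": 0,"tz": 0,"ax": 0,"ay": 0,"az": 0,"claw": -1}]'

```text
t: 10.22
tcp_pos: [0.616, -0.0941, 0.1969]
tcp_rot: [-179.9, 0.3, 0.4]
wrist_force: [0.1, -0.7, 0.8]
gripper_width: 0.005
finger_force: 0.0
```

Call:
jog_arm --plan '[{"tx": 0,"ty": -0.07,"tz": 0,"ax": 0,"ay": 0,"az": 0,"claw": -1},{"tx": 0,"ty": -0.07,"tz": 0,"ax": 0,"ay": 0,"az": 0,"claw": -1},{"tx": 0,"ty": -0.07,"tz": 0,"ax": 0,"ay": 0,"az": 0,"claw": -1},{"tx": 0,"ty": -0.06,"tz": 0,"ax": 0,"ay": 0,"az": 0,"claw": -1},{"tx": 0,"ty": -0.05,"tz": 0,"ax": 0,"ay": 0,"az": 0,"claw": -1},{"tx": 0,"ty": -0.05,"tz": 0,"ax": 0,"ay": 0,"az": 0,"claw": -1},{"tx": 0,"ty": 0,"tz": 0,"ax": 0,"ay": 0,"az": 0,"claw": -1},{"tx": 0,"ty": 0,"tz": 0,"ax": 0,"ay": 0,"az": 0,"claw": -1}]'

```text
t: 10.88
tcp_pos: [0.6174, -0.0631, 0.1992]
tcp_rot: [-180.0, 0.0, 0.6]
wrist_force: [-0.6, -0.5, -0.6]
gripper_width: 0.004
finger_force: 0.0
```

Call:
jog_arm --plan '[{"tx": 0,"ty": 0.15,"tz": 0,"ax": 0,"ay": 0,"az": 0,"claw": -1},{"tx": 0,"ty": 0.15,"tz": 0,"ax": 0,"ay": 0,"az": 0,"claw": -1},{"tx": 0,"ty": 0,"tz": -0.38,"ax": 0,"ay": 0,"az": 0,"claw": -1},{"tx": 0,"ty": 0,"tz": -0.4,"ax": 0,"ay": 0,"az": 0,"claw": -1},{"tx": 0,"ty": 0,"tz": -0.4,"ax": 0,"ay": 0,"az": 0,"claw": -1},{"tx": -0.095,"ty": -0.42,"tz": 0,"ax": 0,"ay": 0,"az": 0,"claw": -1},{"tx": -0.095,"ty": -0.42,"tz": 0,"ax": 0,"ay": 0,"az": 0,"claw": -1},{"tx": -0.095,"ty": -0.42,"tz": 0,"ax": 0,"ay": 0,"az": 0,"claw": -1},{"tx": -0.095,"ty": -0.42,"tz": 0,"ax": 0,"ay": 0,"az": 0,"claw": -1},{"tx": -0.095,"ty": -0.42,"tz": 0,"ax": 0,"ay": 0,"az": 0,"claw": -1},{"tx": -0.095,"ty": -0.42,"tz": 0,"ax": 0,"ay": 0,"az": 0,"claw": -1},{"tx": -0.095,"ty": -0.42,"tz": 0,"ax": 0,"ay": 0,"az": 0,"claw": -1},{"tx": 0,"ty": 0,"tz": 0,"ax": 0,"ay": 0,"az": 0,"claw": -1},{"tx": 0,"ty": 0,"tz": 0,"ax": 0,"ay": 0,"az": 0,"claw": -1}]'

```text
t: 12.05
tcp_pos: [0.5622, 0.1473, 0.2934]
tcp_rot: [180.0, 0.0, 0.6]
wrist_force: [-0.3, -0.5, 0.4]
gripper_width: 0.004
finger_force: 0.0
```

```bash
python3 wheel.py
```

```text
[0.56217068 0.14733655 0.29335595] [-0.30978124 -0.51701199  0.3611002 ]
all4 [-0.47 -0.48 -0.49]  w/o upper [-0.51 -0.48 -0.52] [33. 36. 54. 46.]
```

Call:
jog_arm --plan '[{"tx": 0,"ty": 0,"tz": 0.36,"ax": 0,"ay": 0,"az": 0,"claw": -1},{"tx": 0,"ty": 0,"tz": 0.36,"ax": 0,"ay": 0,"az": 0,"claw": -1},{"tx": 0,"ty": 0,"tz": 0.36,"ax": 0,"ay": 0,"az": 0,"claw": -1},{"tx": 0,"ty": 0.1,"tz": 0,"ax": 0,"ay": 0,"az": 0,"claw": -1},{"tx": 0,"ty": 0.1,"tz": 0,"ax": 0,"ay": 0,"az": 0,"claw": -1},{"tx": 0,"ty": 0.1,"tz": 0,"ax": 0,"ay": 0,"az": 0,"claw": -1},{"tx": 0,"ty": 0.1,"tz": 0,"ax": 0,"ay": 0,"az": 0,"claw": -1},{"tx": 0,"ty": 0.1,"tz": 0,"ax": 0,"ay": 0,"az": 0,"claw": -1},{"tx": 0,"ty": 0.1,"tz": 0,"ax": 0,"ay": 0,"az": 0,"claw": -1},{"tx": 0,"ty": 0.1,"tz": 0,"ax": 0,"ay": 0,"az": 0,"claw": -1},{"tx": 0,"ty": 0.1,"tz": 0,"ax": 0,"ay": 0,"az": 0,"claw": -1},{"tx": 0,"ty": 0.1,"tz": 0,"ax": 0,"ay": 0,"az": 0,"claw": -1},{"tx": 0,"ty": 0.1,"tz": 0,"ax": 0,"ay": 0,"az": 0,"claw": -1},{"tx": 0,"ty": 0.1,"tz": 0,"ax": 0,"ay": 0,"az": 0,"claw": -1},{"tx": 0,"ty": 0.1,"tz": 0,"ax": 0,"ay": 0,"az": 0,"claw": -1},{"tx": 0,"ty": 0.1,"tz": 0,"ax": 0,"ay": 0,"az": 0,"claw": -1}]'

```text
t: 13.43
tcp_pos: [0.5631, 0.0421, 0.2069]
tcp_rot: [180.0, 0.0, 0.5]
wrist_force: [0.2, -0.6, 0.0]
gripper_width: 0.005
finger_force: 0.0
```

Call:
jog_arm --plan '[{"tx": 0,"ty": 0.1,"tz": 0,"ax": 0,"ay": 0,"az": 0,"claw": -1},{"tx": 0,"ty": 0.1,"tz": 0,"ax": 0,"ay": 0,"az": 0,"claw": -1},{"tx": 0,"ty": 0.1,"tz": 0,"ax": 0,"ay": 0,"az": 0,"claw": -1},{"tx": 0,"ty": 0.1,"tz": 0,"ax": 0,"ay": 0,"az": 0,"claw": -1},{"tx": 0,"ty": 0,"tz": 0,"ax": 0,"ay": 0,"az": 0,"claw": -1},{"tx": 0,"ty": 0,"tz": 0,"ax": 0,"ay": 0,"az": 0,"claw": -1}]'

```text
t: 13.93
tcp_pos: [0.5636, 0.0105, 0.2071]
tcp_rot: [-180.0, 0.0, 0.5]
wrist_force: [-1.0, -0.1, -0.1]
gripper_width: 0.006
finger_force: 0.0
```

```bash
python3 look.py pics/d.png 0 -.5; python3 wheel.py
```

```text
[0.56361557 0.0105404  0.20705086] [-1.79985134e+02  2.46511442e-04  4.73673187e-01]
[0.56357786 0.01117669 0.20704386] [0.03499362 0.71899716 0.01131401]
all4 [-0.47 -0.48 -0.49]  w/o upper [-0.51 -0.52 -0.48] [35. 37. 56. 49.]
```

View pics/d.png

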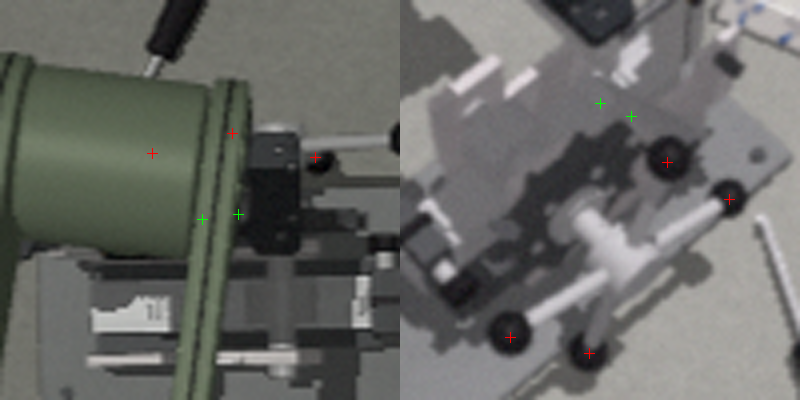

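The balls are on the -0.5 marks and the pawl seems to be down near its green marks (600,104). I'll retreat and check with depth.

Call:
jog_arm --plan '[{"tx": 0,"ty": -0.2,"tz": 0,"ax": 0,"ay": 0,"az": 0,"claw": -1},{"tx": 0,"ty": -0.3,"tz": -0.3,"ax": 0,"ay": 0,"az": 0,"claw": -1},{"tx": 0,"ty": -0.2,"tz": -0.4,"ax": 0,"ay": 0,"az": 0,"claw": -1},{"tx": 0,"ty": -0.2,"tz": -0.4,"ax": 0,"ay": 0,"az": 0,"claw": -1},{"tx": 0,"ty": -0.2,"tz": -0.4,"ax": 0,"ay": 0,"az": 0,"claw": -1},{"tx": -0.2,"ty": -0.45,"tz": 0,"ax": 0,"ay": 0,"az": 0,"claw": -1},{"tx": -0.2,"ty": -0.45,"tz": 0,"ax": 0,"ay": 0,"az": 0,"claw": -1},{"tx": -0.2,"ty": -0.45,"tz": 0,"ax": 0,"ay": 0,"az": 0,"claw": -1},{"tx": -0.2,"ty": -0.45,"tz": 0,"ax": 0,"ay": 0,"az": 0,"claw": -1},{"tx": -0.2,"ty": -0.45,"tz": 0,"ax": 0,"ay": 0,"az": 0,"claw": -1},{"tx": 0,"ty": 0,"tz": 0,"ax": 0,"ay": 0,"az": 0,"claw": -1},{"tx": 0,"ty": 0,"tz": 0,"ax": 0,"ay": 0,"az": 0,"claw": -1}]'

```text
t: 15.08
tcp_pos: [0.4798, 0.2805, 0.3272]
tcp_rot: [-180.0, -0.0, 0.8]
wrist_force: [0.8, 0.6, -0.4]
gripper_width: 0.008
finger_force: 0.0
```

```bash
python3 look.py pics/e.png 0 -.5; python3 wheel.py; python3 - <<'E'
from h import *
q=np.load("q.npy")
for n in("top0","top1","scene0","scene1"):
    P=cloud(np.load(n+".npz")).reshape(-1,3);d=P[:,:2]-q[:2];c,s=np.cos(q[2]),np.sin(q[2])
    x=c*d[:,0]+s*d[:,1];y=-s*d[:,0]+c*d[:,1]
    m=(x>.042)&(x<.068)&(P[:,2]>.205)&(P[:,2]<.26)&(abs(y)<.2)
    if m.sum():print(n,m.sum(),y[m].mean().round(4),P[m][:,2].mean().round(4),np.percentile(y[m],[5,95]).round(3))
E
```

```text
[0.47979122 0.28045017 0.32716881] [-1.79999850e+02 -1.53635378e-02  8.20462470e-01]
[0.48112818 0.27815752 0.32701172] [-0.07579791  0.12260127  0.60106592]
all4 [-0.47 -0.48 -0.49]  w/o upper [-0.48 -0.51 -0.52] [32. 34. 51. 44.]
top0 90 0.0295 0.2218 [0.019 0.039]
top1 88 0.0292 0.2218 [0.019 0.039]
scene0 97 0.0246 0.2236 [0.017 0.036]
scene1 98 0.0247 0.2235 [0.017 0.037]
```

View pics/e.png

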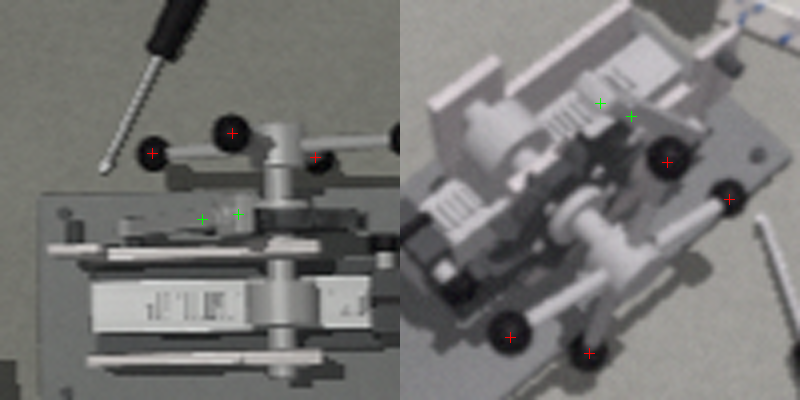

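The pawl pad's mean position is within 0.3 mm of where it was when seated at the start. The handle matches a wheel angle of about -0.5, one notch back. The screwdriver hasn't moved and the arm is clear, so I'm handing in.

```bash
python3 -c "from station import *;print(job_done())"
```

```text
the job is handed in; nothing more can be done
None
```

The tester is one notch back (wheel at about -0.5 rad, from 0.12), the pawl is fully seated between the teeth again, nothing around it was touched, and the job was handed in at about 15 s with the arm clear.

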